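# Hang the paint tin on the bench stand's keeper hook by its bail

### The arm

A 6-joint arm with a two-finger parallel gripper is mounted at the origin on a cart in front of the work surface, level with it; the furniture and walls round the work are solid. World frame = base frame: x ahead of the robot, y to its left, z up, the work surface at z = 0. Lengths are in m, angles in rad, forces in N, time in s.
With the tool pointing down it reaches from about 0.275 to 0.85 m from the base axis. Payload 19 kg.
Tool frame: the origin (TCP) lies at the centre of the arm's flange, where the gripper is bolted on; the fingertips stand 173 mm ahead of it and the grasp point (between the pads) lies 155 mm ahead of it; z points along the fingers, y is the line along which they close (so a half turn about z gives the same grasp; the last joint's range is limited). The gripper opens to 85 mm and grips with 20 to 120 N. Pads are 22 mm wide; open, the fingers measure 114 mm over their backs; the gripper's body (76 mm by 85 mm) begins 54 mm behind the grasp point. The pads swing forward as they close: fully open they stand 13 mm farther back than shut.
Start: joints at [-1.357, 0.15, 1.437, -0, 1.554, -0.134], TCP at [0.196, -0.541, 0.405] pointing down, gripper open.
Joint ranges: [-2.8, 2.8], [-0.68, 2.1], [0.12, 2.68], [-1.39, 4.53], [0.16, 2.79], [-2.81, 2.81]. Speed limits (rad/s): [1.89, 1.89, 2.22, 3.01, 3.01, 3.01].

### API

Orientations are given as a 3x3 rotation matrix whose columns are the frame's x, y, z axes.
In Python, from workcell import arm, get_image, camera_params, ticket gives the robot as it stands.
- The arm moves only by the tool servo_tool, never from a script. Its argument "motion" is a list of rows, each a list of 6 numbers: the shift along the tool's x, y, z in units of 30 mm (1.0 is 30 mm), then the turn, a rotation vector about the tool's x, y, z in units of 6 degrees (1.0 is 6 degrees). A call has 1 to 12 rows; each row shifts and turns the commanded pose from where the row before left it, along the tool's axes as they then stand; what a row does not reach is not made up. A row lasts 1/10 s, in which the tool goes at most 50 mm and 8.59 degrees, less where a joint would pass 70% of its speed; a pose out of reach is approached as far as the arm can. A call is refused whole if a number of a shift passes 1 or a number of a turn 1, either way. A call with a gripper value outside its range is refused whole. "jaw" is the finger opening in mm, from 0 to 85.4, set as the call begins (left out, the last holds). The fingers move at their own pace and stop on an object; the grip force is fixed at half the most. Time passes only in rows, so rows that do not move let the fingers close. It gives the time, the measured TCP pose, the force, the opening and the grip force at its end, in the units of the state.
- arm.get_state(): the state, without advancing time (a new reading comes with each control period).
- get_image(name): name is "scene" or "side" or "wrist"; returns the picture (480x640x3 uint8, red, green, blue); there is no depth.
- camera_params(name): a dict with "K" (3x3 intrinsics, pixels), "origin" and "orientation" of the camera in the world. Camera axes: x right, y down, z forward; pixel columns grow to the right and rows downward; lengths in m; the calibration is good to about 2 mm. A picture is of the moment at which its call begins: read the wrist's pose just before it. camera_params takes no time and is no camera call; for the wrist camera it gives the pose at the moment of the call.
- ticket.close_job(): hands the job in; it is judged then, once.
The state is a dict: "clock": time; "qpos": joint angles; "joint_velocities": joint speeds; "joint_efforts": joint torques, N m; "position": TCP position; "eef_rot": TCP orientation; "ft_force": force on the tool from outside, world axes, zero at the start; "moment": the same for the moment, N m; "opening": finger opening in m; "finger_force": force on a finger pad.
Only numpy, scipy, OpenCV 4.12 (cv2) and the standard library are available. Lean on these libraries where they do the work, as an engineer would, in place of code of your own. Each camera call takes 0.05 s, during which the arm holds its last target. There are 200 camera calls.

### The job

Get the paint tin off the bench: swing its folded wire bail upright while the tin stays standing where it is, carry the tin upright by the bail to the stand, and press the waist of the bail's grip down past the spring keeper into the hook, so that the keeper snaps shut above it and the tin hangs free. The hook's arm may be clamped a little higher or lower, so feel your way in and press gently, with well under 3 kg on the stand. Do not let the tin tip over, and do not push the other things about.

Things in the scene. Friction and masses are not known exactly. Their poses are not given: they have to be found in the camera images.
- tin: Closed round steel paint tin, 96 mm across, 80 mm high, 0.5 to 0.7 kg with its bail. Origin: centre of its underside; z is up the tin. The bail's pivots lie on the tin's y axis 70 mm above the underside; folded down, the bail sticks out to the tin's -x side.
- bail (a joint): Angle of the bail (4 mm wire loop, 109 mm wide) about the tin's y axis, rad: 0 = level, out to the tin's -x side; 1.57 = upright above the tin; 3.14 = level on the +x side. Folded down it starts at -0.05 to 0.3. Pivot friction is about 0.04 N m, so it stays where it is left.
- bail_mid (a point): Middle of the bail's grip, 105 mm from the pivot axis. The grip is a black barrel along the tin's y, 80 mm long, 13 mm thick, turning on the wire; its middle is a waist 16 mm long, 8 mm thick, the place for the hook. Each half (8 to 40 mm from the middle) takes a pair of finger pads. Folded down, the grip's axis is about 55 mm off the tin's side.
- stand: Bench stand fixed to the table: steel foot 110 x 130 mm, 12 mm thick, post 16 mm thick, 258 mm high, grey arm 8 mm wide clamped on the post. Origin: on the table under the post's axis; z up. The arm reaches 130 mm out along the stand's -x; its end is the hook. The hook goes in through the upright bail's loop, between grip and lid, as the tin comes along the stand's +x; then the bail is lowered.
- hook_foot (a point): Point on the table plumb below the hook's pocket, 110 mm from the post's axis; axes as the stand's. The pocket, open upward, runs from a nose (inner face x = -0.008, flared top) to a riser (x = 0.015). Its floor is 203 to 223 mm above the table as the clamp is set: not reported, to be felt or seen. Hook: 38 mm up from the floor, 7 mm down. Seated waist: axis 4 mm over the floor, x about -0.002.
- keeper (a joint): Steel spring flap of the hook, 24 mm long, hinged on the riser 34 mm above the pocket floor, slanting down to the nose, rad: 0 = shut against the nose; it swings down and back to 0.75 at most when the waist is pressed in from above (about 12 N in all, the tin's weight included) and springs shut once the waist is within about 5 mm of its seat.
- sand_block: Black sanding block, 60 x 78 x 23 mm; bystander. Origin: centre of its underside.
- wood_block: Small wooden block, 48 x 65 x 42 mm; bystander. Origin: centre of its underside.
- marker: Black felt marker, 25 x 128 x 15 mm; bystander. Origin: centre of its underside.

How it is judged:
On the way, in this order (a step that is already met when the one before it is completed fails the run):
1. the bail is upright (within 0.3 rad) while the tin still stands flat on the table, within 60 mm of where it started (value of joint bail between 1.27 and 1.87 rad and height (world z) of tin below 0.004 m and angle between tin's own z axis and vertical below 0.06 rad and distance of tin from where it was at the start of the episode below 0.06 m), for 0.2 s.
2. the bail's grip presses the keeper open (value of joint keeper above 0.2 rad and contact force between tin and stand above 1 N), for 0.05 s.
3. the grip's waist is in the pocket with the keeper shut above it and the tin off the table (x of bail_mid in the frame of stand between -0.121 and -0.099 m and y of bail_mid in the frame of stand between -0.008 and 0.008 m and value of joint keeper below 0.12 rad and height (world z) of tin above 0.006 m), for 0.2 s.
At the end, for the whole second after the job is handed in: The tin hangs from the hook: middle of the grip within 11 mm (along the arm) and 8 mm (across) of the pocket's centre in plan, keeper shut (under 0.12 rad), tin clear of the table by more than 6 mm, its weight on the stand, upright within 0.25 rad and slower than 60 mm/s (all of step 3 and contact force between tin and stand above 2 N and angle between tin's own z axis and vertical below 0.25 rad and linear speed of tin below 0.06 m/s); the robot touches nothing.
It fails at once if the tin tips more than 0.5 rad (angle between tin's own z axis and vertical above 0.5 rad).
It fails at once if the stand is pressed by the tin or the robot with more than 30 N (contact force between any of tin, the arm and stand above 30 N).
It fails at once if a bystander is pushed more than 30 mm (distance of any of sand_block, wood_block, marker from where it was at the start of the episode above 0.03 m).
It also fails if it takes over 70 s, if anything falls off the work surface, if the arm or the gripper's body presses on something with over 40 N, if the wrist force passes 120 N, or if a joint passes its speed limit or range.

## Working session

There is one attempt and no reset: what is moved stays moved. The work goes in short steps, Python scripts to look and compute and a tool call to move; the robot and the scene stay as the last step left them, time stands still between calls to the robot, and variables do not carry over. Pictures are saved under pics/ and viewed, at most 10 in all, crops included, and the job is handed in when it is done.

Besides the shell and the picture viewer there is one more tool, called after "Emit:" as name([rows], argument=value, ...), one row to a line, values as JSON. servo_tool: Moves the arm, as the interface text tells. Its arguments: {"type":"object","properties":{"motion":{"type":"array"},"jaw":{"type":"number"}},"required":["motion"]}

```bash
mkdir -p pics; python3 - <<'E'
from workcell import arm,get_image,camera_params
import cv2,numpy as np
np.set_printoptions(precision=4,suppress=True)
for n in("scene","side"):
    p=camera_params(n);print(n,p["K"],p["origin"],p["orientation"])
    cv2.imwrite(f"pics/{n}0.png",cv2.cvtColor(get_image(n),cv2.COLOR_RGB2BGR))
s=arm.get_state();print(s)
E
ls
```

```text
scene [[591.0071   0.     321.4411]
 [  0.     591.0071 238.2473]
 [  0.       0.       1.    ]] [-0.1147  0.7248  0.9533] [[-0.7216 -0.435   0.5386]
 [-0.6923  0.4594 -0.5565]
 [-0.0054 -0.7744 -0.6327]]
side [[474.1576   0.     323.1124]
 [  0.     474.1576 239.0885]
 [  0.       0.       1.    ]] [0.1695 0.7177 0.7425] [[-0.8574 -0.3183  0.4044]
 [-0.5142  0.4977 -0.6985]
 [ 0.0211 -0.8069 -0.5904]]
{'clock': 0.1, 'qpos': array([-1.357 ,  0.1509,  1.4379,  0.    ,  1.5538, -0.1339]), 'joint_velocities': array([ 0.0015, -0.001 , -0.0021, -0.0007, -0.0011,  0.001 ]), 'joint_efforts': array([  0.0045, -71.4383, -57.1794,  -0.0002,   0.0072,   0.    ]), 'position': array([ 0.1959, -0.5406,  0.4041]), 'eef_rot': array([[ 0.9402,  0.3407, -0.0002],
       [ 0.3407, -0.9402,  0.0011],
       [ 0.0002, -0.0011, -1.    ]]), 'ft_force': array([-0.2657,  0.7663, -0.1215]), 'moment': array([0.0099, 0.0042, 0.0959]), 'finger_force': 0.0, 'opening': 0.08505592834209537}
pics
```

View pics/scene0.png

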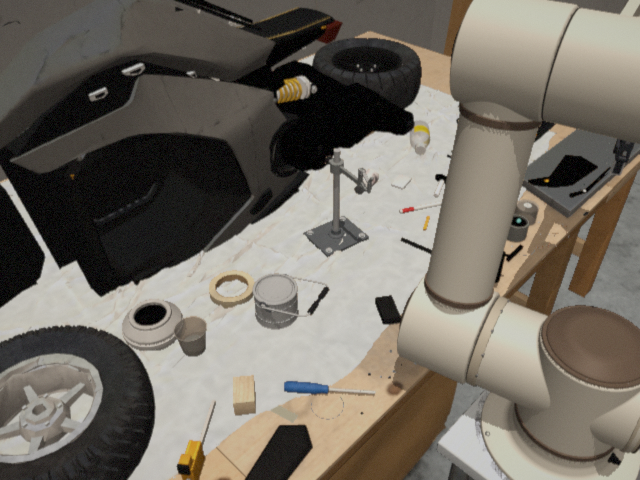

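View pics/side0.png

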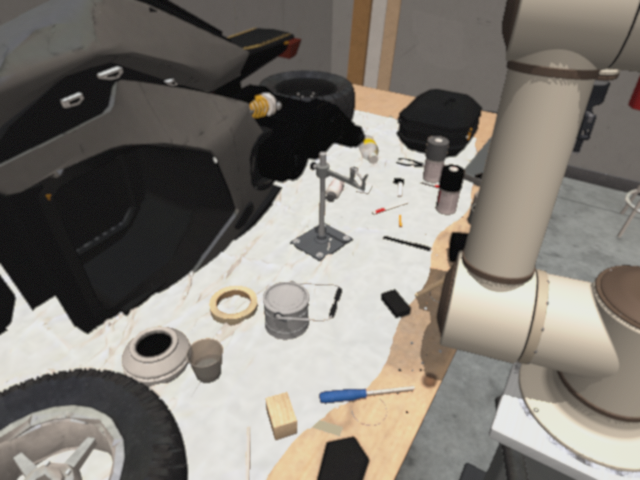

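```bash
python3 - <<'E'
import cv2,numpy as np
a=cv2.imread("pics/scene0.png");b=cv2.imread("pics/side0.png")
def c(i,x,y):
    o=cv2.resize(i[y:y+75,x:x+100],(400,300),interpolation=cv2.INTER_CUBIC)
    for k in range(0,100,20):cv2.putText(o,str(x+k),(k*4,10),0,.35,(0,0,255));cv2.line(o,(k*4,0),(k*4,4),(0,0,255))
    for k in range(15,75,20):cv2.putText(o,str(y+k),(0,k*4+4),0,.35,(0,0,255))
    return o
cv2.imwrite("pics/m1.png",np.vstack([np.hstack([c(a,240,265),c(b,255,270)]),np.hstack([c(a,300,140),c(b,285,145)])]))
cv2.imwrite("pics/m2.png",np.hstack([c(a,290,185),c(b,275,190)]))
E
```

```text
(no output)
```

View pics/m1.png

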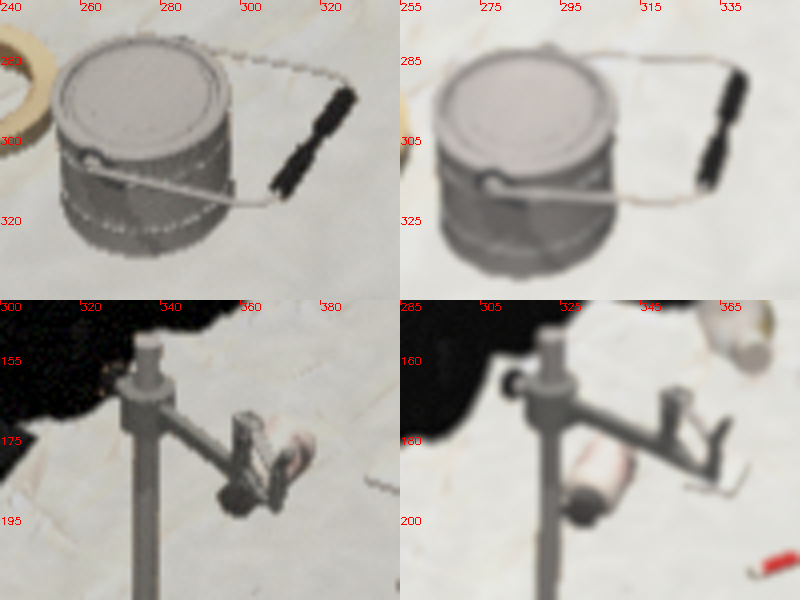

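View pics/m2.png

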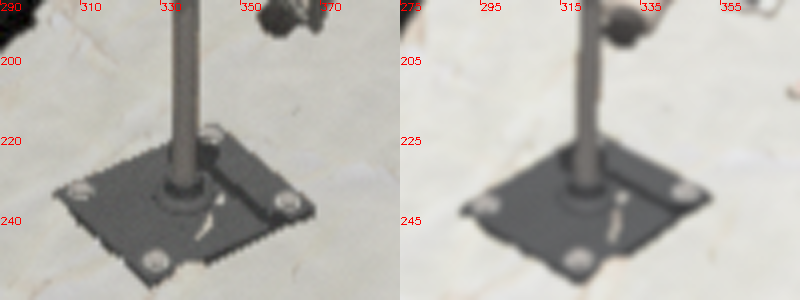

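```bash
cat > h.py <<'E'
import numpy as np,cv2
from workcell import camera_params
from scipy.optimize import least_squares
np.set_printoptions(precision=4,suppress=True)
P={n:camera_params(n) for n in("scene","side")}
def proj(n,X,p=None):
    p=p or P[n];c=(np.atleast_2d(X)-p["origin"])@p["orientation"]
    return (c[:,:2]/c[:,2:])*np.array([p["K"][0,0],p["K"][1,1]])+p["K"][:2,2]
def tri(a,b):
    r=least_squares(lambda X:np.r_[(proj("scene",X)-a).ravel(),(proj("side",X)-b).ravel()],[.4,0,.1])
    return r.x,np.sqrt(r.cost*2)
def R2(a):return np.array([[np.cos(a),-np.sin(a),0],[np.sin(a),np.cos(a),0],[0,0,1]])
E
python3 - <<'E'
from h import *
T={"lid":((275.2,289.7),(286.4,298)),"gnear":((309.5,313.75),(331.75,317)),"gfar":((326.75,288),(340,288)),"waist":((318.5,300.5),(335.5,303)),"pnear":((263,304.5),(277.5,315.5)),"pfar":((285.7,275),(292.2,281.5)),
"posttop":((337,148.75),(322.5,152.5)),"risertop":((361.2,168.75),(353.7,168)),"hookbot":((367,192),(363,190)),
"fl":((303.5,233.2),(290,242.5)),"fb":((327.5,256.2),(320,261.2)),"fr":((368.7,237.5),(353,239.2)),"ft":((343,216.2),(325.7,223.7))}
for k,v in T.items():print(k,*tri(*v))
# tin fit: x,y,yaw,bail  ; stand fit x,y,yaw,floor
def tinpts(q):
    x,y,a,b=q;g=lambda s:[-.105*np.cos(b),s,.07+.105*np.sin(b)]
    return np.array([[0,0,.08],g(-.04),g(.04),g(0),[0,-.051,.07],[0,.051,.07]])@R2(a).T+[x,y,0]
best=None
for order in((1,2),(2,1)):
  n1=["lid","gnear" if order[0]==1 else "gfar","gfar" if order[0]==1 else "gnear","waist","pnear" if order[0]==1 else "pfar","pfar" if order[0]==1 else "pnear"]
  for a0 in np.arange(-3,3,1):
    r=least_squares(lambda q:np.r_[(proj("scene",tinpts(q))-[T[k][0] for k in n1]).ravel(),(proj("side",tinpts(q))-[T[k][1] for k in n1]).ravel()],[.4,.2,a0,.1])
    if best is None or r.cost<best.cost:best=r
print("tin",best.x,best.cost,best.fun)
def st(q):
    x,y,a,f=q
    return np.array([[0,0,.258],[-.110+.019,0,f+.038],[-.122,0,f-.005]])@R2(a).T+[x,y,0]
best=None
n1=["posttop","risertop","hookbot"]
for a0 in np.arange(-3,3,1):
    r=least_squares(lambda q:np.r_[(proj("scene",st(q))-[T[k][0] for k in n1]).ravel(),(proj("side",st(q))-[T[k][1] for k in n1]).ravel()],[.6,.0,a0,.21])
    if best is None or r.cost<best.cost:best=r
print("stand",best.x,best.cost,best.fun,"hookfoot",R2(best.x[2])@[-.11,0,0]+[*best.x[:2],0])
E
```

```text
lid [0.5817 0.147  0.0797] 0.4526981736940716
gnear [0.4723 0.1541 0.0914] 0.427279337115144
gfar [0.4967 0.0784 0.0943] 1.0211520986106801
waist [0.4879 0.1122 0.0865] 0.06574336315053131
pnear [0.5746 0.1886 0.0704] 0.08874849673533211
pfar [0.5991 0.1    0.0802] 0.8037393157407134
posttop [ 0.6769 -0.146   0.2569] 0.3017257065562776
risertop [ 0.5825 -0.1216  0.2552] 0.039787208421638375
hookbot [ 0.5464 -0.1009  0.2213] 0.008831766867637135
fl [ 0.7313 -0.0838  0.0153] 0.16161590003496254
fb [ 0.6298 -0.065   0.0105] 0.13659618946564409
fr [ 0.6037 -0.1888  0.0109] 0.3317712005108121
ft [ 0.6836 -0.1804  0.0384] 1.054527250195576
tin [0.5874 0.1426 0.3111 0.1506] 13.222498104794822 [-0.3254 -2.7496  0.3752 -0.0736  0.4455 -0.7867  0.2317 -0.3413  0.8878
  0.6476  0.0169  1.3732 -1.0261 -2.0821 -0.4401  1.5284 -0.5204 -0.137
  0.0344 -0.2627  0.2481  1.9086  0.451   1.5382]
stand [ 0.6741 -0.1435 -0.2226  0.2153] 2.0180969991515667 [ 0.0767  0.2298 -0.497  -0.0802  1.3641 -0.3842  0.5782  0.4578 -0.8097
  0.1637 -0.664   0.2199] hookfoot [ 0.5668 -0.1192  0.    ]
```

Emit:
servo_tool([
  [0,0,-0.2,0,0,-1],
  [0,0,-0.2,0,0,-1],
  [0,0,-0.2,0,0,-1],
  [0,0,-0.2,0,0,-1],
  [0,0,-0.2,0,0,-1],
  [0,0,-0.2,0,0,-1],
  [0,0,-0.2,0,0,-1],
  [0,0,-0.2,0,0,-1],
  [0,0,-0.2,0,0,-1],
  [0,0,-0.2,0,0,-1],
  [0,0,0,0,0,-1],
  [0,0,0,0,0,-1],
])

```text
clock: 1.3
position: [0.196, -0.5406, 0.4645]
eef_rot: [[-0.038, 0.999, -0.0], [0.999, 0.038, 0.0], [0.0, -0.0, -1.0]]
ft_force: [-0.6, -0.6, -0.2]
opening: 0.0853
finger_force: 0.0
```

Emit:
servo_tool([
  [0.2,0.2,0,0,0,-1],
  [0.4,0.4,0,0,0,-1],
  [0.6,0.6,0,0,0,-0.65],
  [1,0.9,0,0,0,0],
  [1,0.9,0,0,0,0],
  [1,0.9,0,0,0,0],
  [1,0.9,0,0,0,0],
  [1,0.9,0,0,0,0],
  [1,0.9,0,0,0,0],
  [1,0.9,0,0,0,0],
  [1,0.9,0,0,0,0],
  [1,0.9,0,0,0,0],
])

```text
clock: 2.5
position: [0.374, -0.166, 0.4646]
eef_rot: [[-0.306, 0.952, 0.0], [0.952, 0.306, 0.0], [0.0, 0.0, -1.0]]
ft_force: [0.7, -0.4, 0.0]
opening: 0.0853
finger_force: 0.0
```

```bash
python3 - <<'E'
from h import *
from workcell import arm
s=arm.get_state();p=camera_params("wrist");print(p)
R=s["eef_rot"];print(R.T@(p["origin"]-s["position"]),R.T@p["orientation"])
print(proj("",[[.567,-.119,.25],[.583,.146,.08],[.676,-.145,.258]],p))
E
```

```text
{'K': array([[398.52  ,   0.    , 324.4489],
       [  0.    , 398.52  , 246.3377],
       [  0.    ,   0.    ,   1.    ]]), 'origin': array([ 0.3519, -0.0938,  0.4334]), 'orientation': array([[ 0.9521,  0.2923,  0.0904],
       [ 0.3059, -0.9096, -0.281 ],
       [ 0.0001,  0.2952, -0.9554]])}
[0.0754 0.001  0.0312] [[-0.     -0.9554 -0.2952]
 [ 1.     -0.      0.    ]
 [-0.     -0.2952  0.9554]]
[[ 713.8131  308.8492]
 [ 726.0299 -102.569 ]
 [ 877.0321  415.2009]]
```

Emit:
servo_tool([
  [0,0.8,-0.5,0,0,0],
  [0,0.8,-0.5,0,0,0],
  [0,0.8,-0.5,0,0,0],
  [0,0.8,-0.5,0,0,0],
  [0,0.4,0,0,0,0],
  [0,0,0,0,0,0],
  [0,0,0,0,0,0],
])

```text
clock: 3.2
position: [0.4763, -0.1347, 0.5237]
eef_rot: [[-0.306, 0.952, -0.002], [0.952, 0.306, 0.001], [0.001, -0.001, -1.0]]
ft_force: [-0.1, -0.4, -0.5]
opening: 0.0851
finger_force: 0.0
```

```bash
cat > w.py <<'E'
import sys,pickle
from h import *
from workcell import arm,get_image
p=camera_params("wrist");im=cv2.cvtColor(get_image("wrist"),cv2.COLOR_RGB2BGR)
pickle.dump(p,open(f"pics/{sys.argv[1]}.pkl","wb"));cv2.imwrite(f"pics/{sys.argv[1]}.png",im)
print(arm.get_state()["position"])
E
python3 w.py wh
```

```text
[ 0.476  -0.1348  0.524 ]
```

View pics/wh.png

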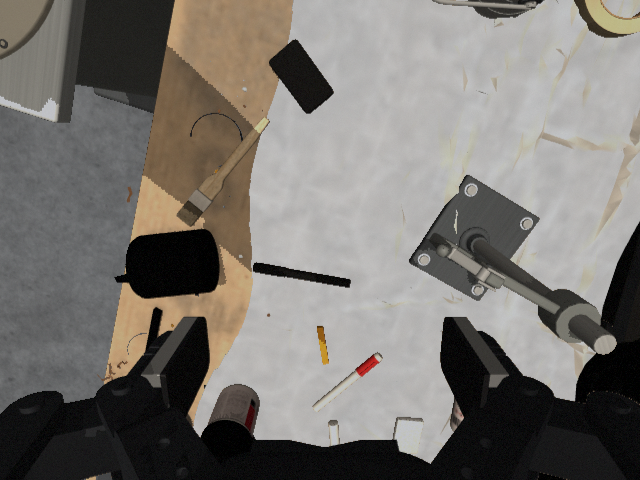

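```bash
python3 - <<'E'
from h import *
import pickle
P["w"]=pickle.load(open("pics/wh.pkl","rb"))
# local pts: posttop, risertop, hookbot(nose outer bottom), nose top, corners
def pts(q):
    x,y,a,f=q[:4];L=np.array([[0,0,.258],[-.093,0,f+.038],[-.122,0,f-.005],[-.122,0,f+.022],[.055+q[4],.065,.012],[.055+q[4],-.065,.012],[-.055+q[4],-.065,.012],[-.055+q[4],.065,.012]])
    return L@R2(a).T+[x,y,0]
N=np.nan
obs={"scene":[(337,148.75),(361.2,168.75),(367,192),(N,N),(303.5,233.2),(N,N),(368.7,237.5),(327.5,256.2)],
"side":[(322.5,152.5),(353.7,168),(363,190),(N,N),(290,242.5),(N,N),(353,239.2),(320,261.2)],
"w":[(603,344),(490,280),(N,N),(440,243),(540,218),(478,300),(410,262),(467,176)]}
def res(q):
    return np.nan_to_num(np.concatenate([(proj(n,pts(q))-np.array(o)).ravel() for n,o in obs.items()]))
r=least_squares(res,[.674,-.144,-.2,.215,0],loss="soft_l1");q=r.x
print(q,r.cost);print(res(q).reshape(-1,2))
print("hookfoot",R2(q[2])@[-.11,0,0]+[*q[:2],0])
def ray(n,uv,z):
    p=P[n];d=p["orientation"]@np.linalg.solve(p["K"],[*uv,1]);return p["origin"]+d*(z-p["origin"][2])/d[2]
for nm,uv,z in(("post",(603,344),.258),("riser",(490,280),q[3]+.038),("nose",(440,243),q[3]+.022)):print(nm,ray("w",uv,z))
E
```

```text
[ 0.673  -0.1392 -0.2048  0.2178 -0.0001] 23.021141635251546
[[-0.8438  1.1097]
 [-0.2093  0.0936]
 [ 1.3176 -0.6292]
 [ 0.      0.    ]
 [-1.6077 -1.0932]
 [ 0.      0.    ]
 [ 0.0542 -1.4315]
 [-0.9731 -0.8977]
 [ 0.0297  1.2693]
 [-0.0411  0.1058]
 [-0.4038 -0.1435]
 [ 0.      0.    ]
 [-2.1212 -0.5163]
 [ 0.      0.    ]
 [-0.125  -0.8929]
 [-0.9986 -0.5816]
 [-0.0529 -0.1586]
 [-1.6718 -1.7834]
 [ 0.      0.    ]
 [ 3.5477  6.2081]
 [-0.3214 -0.5361]
 [-0.7184  1.3374]
 [-2.8688  0.3929]
 [-0.3096 -3.007 ]]
hookfoot [ 0.5653 -0.1168  0.    ]
post [ 0.6731 -0.1393  0.258 ]
riser [ 0.5835 -0.121   0.2558]
nose [ 0.5497 -0.1111  0.2398]
```

Emit:
servo_tool([
  [0.8,0.3,0,0,0,0],
  [1,0.4,0,0,0,0],
  [1,0.4,0,0,0,0],
  [1,0.4,0,0,0,0],
  [1,0.4,0.6,0,0,0],
  [1,0.4,0.6,0,0,0],
  [1,0.4,0.6,0,0,0],
  [0,0,0.6,0,0,0],
  [0,0,0.6,0,0,0],
  [0,0,0,0,0,0],
  [0,0,0,0,0,0],
], jaw=45)

```text
clock: 4.35
position: [0.4909, 0.084, 0.4352]
eef_rot: [[-0.305, 0.952, 0.0], [0.952, 0.305, 0.0], [0.0, 0.0, -1.0]]
ft_force: [-0.3, 0.5, -0.6]
opening: 0.0451
finger_force: 0.0
```

```bash
python3 w.py wt
```

```text
[0.491  0.084  0.4357]
```

View pics/wt.png

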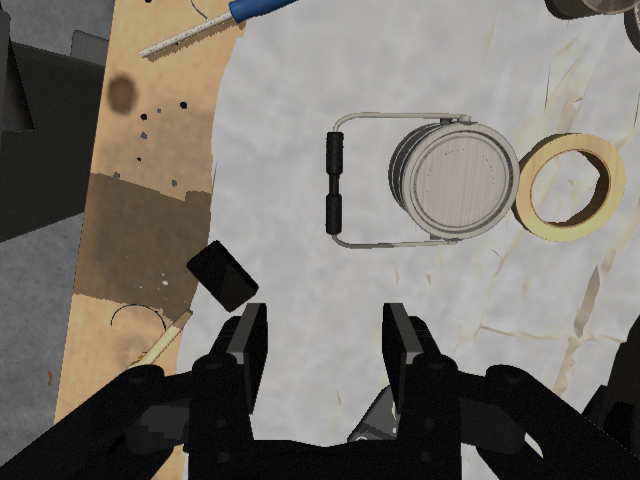

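```bash
python3 - <<'E'
from h import *
import pickle
P["w"]=pickle.load(open("pics/wt.pkl","rb"))
N=np.nan
def pts(q):
    x,y,a,b=q;g=lambda s:[-.105*np.cos(b),s,.07+.105*np.sin(b)]
    return np.array([[0,0,.08],g(-.04),g(.04),g(0)])@R2(a).T+[x,y,0]
obs={"w":[(464.5,179.5),(334,235),(335,131),(334,183)],"scene":[(N,N),(326.7,288),(309.5,313.7),(318.5,300.5)],"side":[(N,N),(340,288),(331.7,317),(335.5,303)]}
res=lambda q:np.nan_to_num(np.concatenate([(proj(n,pts(q))-np.array(o)).ravel() for n,o in obs.items()]))
r=least_squares(res,[.583,.146,.31,.15],loss="soft_l1");q=r.x
print(q,r.cost);print(res(q).reshape(-1,2));g=pts(q)[3];print("mid",g)
R=R2(q[2]);h=g+R@[0,-.025,0];print("grasp pt",h)
from workcell import arm
s=arm.get_state();d=h-[0,0,-.155]-s["position"];print("tool units",s["eef_rot"].T@d/.03, "yaw err",q[2]-np.arctan2(*s["eef_rot"][[1,0],1]))
E
```

```text
[0.5877 0.1482 0.3302 0.1696] 12.007503980890938
[[-3.1651  0.4251]
 [ 0.3003 -2.4056]
 [-2.0093  0.3175]
 [-0.3301  0.8495]
 [ 0.      0.    ]
 [-1.577  -0.2194]
 [-1.0029 -0.6007]
 [-1.4977 -0.3528]
 [ 0.      0.    ]
 [-2.205   1.6009]
 [-1.6045  0.175 ]
 [-1.4247 -0.0779]]
mid [0.4898 0.1146 0.0877]
grasp pt [0.4979 0.091  0.0877]
tool units [0.1546 0.283  6.4339] yaw err 0.0198624683864298
```

Emit:
servo_tool([
  [0.15,0.3,0.9,0,0,0],
  [0,0,1,0,0,0],
  [0,0,1,0,0,0],
  [0,0,1,0,0,0],
  [0,0,1,0,0,0],
  [0,0,0.8,0,0,0],
  [0,0,0.5,0,0,0],
  [0,0,0.2,0,0,0],
  [0,0,0,0,0,0],
  [0,0,0,0,0,0],
])

```text
clock: 5.4
position: [0.4989, 0.0914, 0.2439]
eef_rot: [[-0.306, 0.952, 0.002], [0.952, 0.306, 0.0], [-0.0, 0.002, -1.0]]
ft_force: [0.4, -0.7, -0.2]
opening: 0.0449
finger_force: 0.0
```

Emit:
servo_tool([
  [0,0,0,0,0,0],
  [0,0,0,0,0,0],
  [0,0,0,0,0,0],
  [0,0,0,0,0,0],
  [0,0,0,0,0,0],
  [0,0,0,0,0,0],
  [0,0,0,0,0,0],
  [0,0,0,0,0,0],
], jaw=5)

```text
clock: 6.2
position: [0.4985, 0.0915, 0.2427]
eef_rot: [[-0.306, 0.952, 0.0], [0.952, 0.306, 0.0], [0.0, 0.0, -1.0]]
ft_force: [1.9, -1.1, 0.4]
opening: 0.0108
finger_force: 58.4
```

```bash
python3 w.py wg; python3 -c "
from workcell import arm
s=arm.get_state();print(s['opening'],s['finger_force'],s['ft_force'],s['moment'])"
```

```text
[0.4985 0.0915 0.2427]
0.011000768275164689 58.40011239051819 [ 1.42972152 -1.0649952  -0.30235407] [-0.07627431 -0.15961285 -0.11753323]
```

View pics/wg.png

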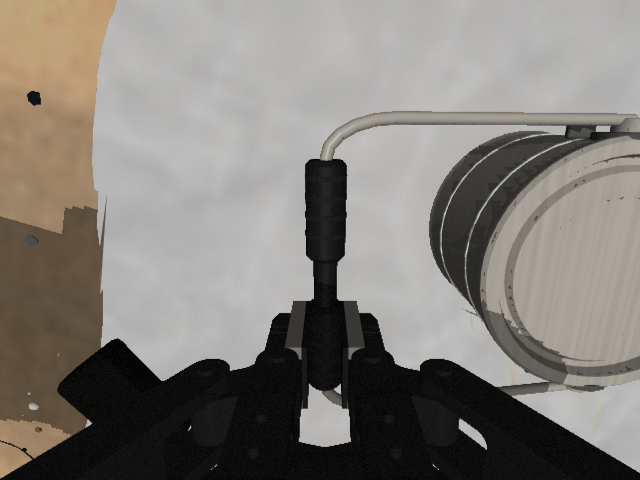

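Emit:
servo_tool([
  [0,0.08,-0.3,0,0,0],
  [0,0.08,-0.3,0,0,0],
  [0,0.15,-0.32,0,0,0],
  [0,0.15,-0.31,0,0,0],
  [0,0.21,-0.28,0,0,0],
  [0,0.21,-0.28,0,0,0],
  [0,0.26,-0.23,0,0,0],
  [0,0.26,-0.23,0,0,0],
  [0,0,0,0,0,0],
  [0,0,0,0,0,0],
])

```text
clock: 7.25
position: [0.5388, 0.1043, 0.3107]
eef_rot: [[-0.306, 0.952, 0.0], [0.952, 0.306, -0.0], [-0.0, 0.0, -1.0]]
ft_force: [-3.8, -4.5, 7.4]
opening: 0.011
finger_force: 59.6
```

Emit:
servo_tool([
  [0,-0.04,-0.05,0,0,0],
  [0,0,0,0,0,0],
  [0,0,0,0,0,0],
])

```text
clock: 7.55
position: [0.5373, 0.104, 0.3116]
eef_rot: [[-0.306, 0.952, 0.0], [0.952, 0.306, 0.0], [0.0, 0.0, -1.0]]
ft_force: [1.7, -1.3, -0.9]
opening: 0.0111
finger_force: 58.8
```

```bash
python3 w.py wa; python3 -c "
from workcell import arm
s=arm.get_state();print(s['opening'],s['finger_force'],s['ft_force'],s['moment'])"
```

```text
[0.5373 0.104  0.3116]
0.010974728048753967 58.822025656700134 [ 0.06994821 -0.99140131 -0.84785585] [-0.0494513  -0.10411713 -0.12268205]
```

View pics/wa.png

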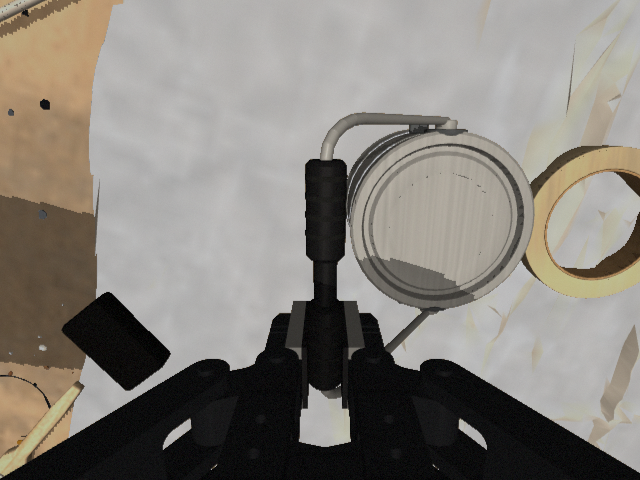

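Emit:
servo_tool([
  [0,0.2,-0.13,0,0,0],
  [0,0.2,-0.11,0,0,0],
  [0,0.19,-0.09,0,0,0],
  [0,0.25,-0.1,0,0,0],
  [0,0.24,-0.08,0,0,0],
  [0,0,0,0,0,0],
  [0,0,0,0,0,0],
])

```text
clock: 8.3
position: [0.5683, 0.1139, 0.3271]
eef_rot: [[-0.306, 0.952, 0.0], [0.952, 0.306, -0.0], [-0.0, 0.0, -1.0]]
ft_force: [0.8, -2.8, 3.1]
opening: 0.011
finger_force: 59.2
```

Emit:
servo_tool([
  [0,0,-0.04,0,0,0],
  [0,0.2,-0.05,0,0,0],
  [0,0.22,-0.05,0,0,0],
  [0,0.15,-0.02,0,0,0],
  [0,0,0,0,0,0],
  [0,0,0,0,0,0],
])

```text
clock: 8.9
position: [0.5845, 0.1192, 0.3315]
eef_rot: [[-0.306, 0.952, -0.001], [0.952, 0.306, 0.0], [0.0, -0.001, -1.0]]
ft_force: [0.6, 0.5, -4.7]
opening: 0.011
finger_force: 58.5
```

Emit:
servo_tool([
  [0,0.15,0.02,0,0,0],
  [0,0.15,0.01,0,0,0],
  [0,0,0,0,0,0],
  [0,0,0,0,0,0],
  [0,0,0,0,0,0],
])

```text
clock: 9.4
position: [0.5931, 0.1218, 0.3313]
eef_rot: [[-0.306, 0.952, 0.001], [0.952, 0.306, 0.0], [-0.0, 0.001, -1.0]]
ft_force: [1.8, -2.1, 4.6]
opening: 0.0114
finger_force: 59.6
```

```bash
python3 - <<'E'
from workcell import get_image
import cv2,numpy as np
o=[]
for n,x,y in(("scene",235,240),("side",235,240)):
    i=cv2.cvtColor(get_image(n),cv2.COLOR_RGB2BGR);o.append(cv2.resize(i[y:y+120,x:x+120],(400,400),interpolation=cv2.INTER_CUBIC))
cv2.imwrite("pics/up.png",np.hstack(o))
E
```

```text
(no output)
```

View pics/up.png

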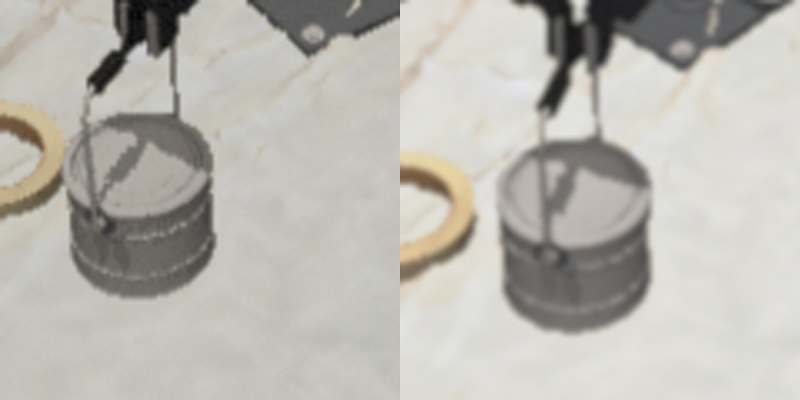

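Emit:
servo_tool([
  [0,0,-0.05,0,0,0],
  [0,0,-0.1,0,0,0],
  [0,0,-0.2,0,0,0],
  [0,0,-0.3,0,0,0],
  [0,0,-0.4,0,0,0],
  [0,0,-0.5,0,0,0],
  [0,0,-0.5,0,0,0],
  [0,0,-0.5,0,0,0],
  [0,0,-0.4,0,0,0],
  [0,0,-0.2,0,0,0],
  [0,0,-0.1,0,0,0],
  [0,0,0,0,0,0],
])

```text
clock: 10.7
position: [0.593, 0.1219, 0.4284]
eef_rot: [[-0.306, 0.952, -0.0], [0.952, 0.306, 0.0], [0.0, -0.0, -1.0]]
ft_force: [0.1, -0.4, -6.2]
opening: 0.0105
finger_force: 58.5
```

```bash
cat > go.py <<'E'
from h import *
from workcell import arm
s=arm.get_state();R=s["eef_rot"];p=s["position"]
print("pos",p,"yaw",np.arctan2(R[1,1],R[0,1]),"f",s["ft_force"],"m",s["moment"],"op",s["opening"],s["clock"])
a=-.205;S=R2(a);hf=np.array([.5653,-.1168,0])
for nm,dx in(("pre",-.12),("seat",-.002)):
    t=hf+S@[dx,-.025,0];d=t-p;d[2]=0
    print(nm,t,"tool units",R.T@d/.03)
mid=p+R@[.025,0,.1563];print("mid in hook frame",S.T@(mid-hf))
E
python3 go.py
```

```text
pos [0.593  0.1219 0.4284] yaw 0.3111133942983233 f [ 0.1365 -0.3503 -6.1721] m [-0.106  -0.087  -0.0276] op 0.010518796442659448 10.7
pre [ 0.4427 -0.1168  0.    ] tool units [-6.0425 -7.2056 -0.0007]
seat [ 0.5583 -0.1409  0.    ] tool units [-7.9837 -3.7846 -0.0011]
mid in hook frame [-0.0338  0.2611  0.2721]
```

Emit:
servo_tool([
  [0,-0.2,0,0,0,0],
  [0,-0.4,0,0,0,0],
  [0,-0.6,0,0,0,0],
  [0,-0.7,0,0,0,0],
  [-0.1,-0.7,0,0,0,0],
  [-0.2,-0.7,0,0,0,0],
  [-0.3,-0.7,0,0,0,0],
  [-0.4,-0.7,0,0,0,0],
  [-0.5,-0.7,0,0,0,0],
  [-0.6,-0.7,0,0,0,0],
  [-0.7,-0.5,0,0,0,0],
  [-0.7,-0.4,0,0,0,0],
])

```text
clock: 11.9
position: [0.4235, -0.043, 0.4283]
eef_rot: [[-0.306, 0.952, 0.0], [0.952, 0.306, -0.0], [-0.0, 0.0, -1.0]]
ft_force: [-0.4, 0.4, -5.4]
opening: 0.0109
finger_force: 58.6
```

Emit:
servo_tool([
  [-0.7,-0.2,0,0,0,0],
  [-0.6,0,0,0,0,0],
  [-0.5,0,0,0,0,0],
  [-0.4,0,0,0,0,0],
  [-0.25,0,0,0,0,0],
  [-0.1,0,0,0,0,0.1],
  [0,0,0,0,0,0.3],
  [0,0,0,0,0,0.6],
  [0,0,0,0,0,0.9],
  [0,0,0,0,0,0.9],
  [0,0,0,0,0,0.9],
  [0,0,0,0,0,0.7],
])

```text
clock: 13.1
position: [0.4429, -0.1165, 0.4284]
eef_rot: [[0.153, 0.988, -0.0], [0.988, -0.153, 0.0], [0.0, -0.0, -1.0]]
ft_force: [0.9, 0.3, -5.4]
opening: 0.0113
finger_force: 58.6
```

Emit:
servo_tool([
  [0,0,0,0,0,0.4],
  [0,0,0,0,0,0.12],
  [0,0,0,0,0,0],
  [0,0,0,0,0,0],
  [0,0,0,0,0,0],
  [0,0,0,0,0,0],
])

```text
clock: 13.7
position: [0.4429, -0.117, 0.4284]
eef_rot: [[0.202, 0.979, -0.0], [0.979, -0.202, 0.0], [0.0, -0.0, -1.0]]
ft_force: [0.4, -0.0, -5.8]
opening: 0.0111
finger_force: 58.6
```

```bash
python3 go.py; python3 w.py wp; python3 - <<'E'
from workcell import get_image
import cv2,numpy as np
w=cv2.imread("pics/wp.png");
def c(n,x,y,k,sx,sy):
    i=cv2.cvtColor(get_image(n),cv2.COLOR_RGB2BGR);cv2.imwrite(f"pics/{n}p.png",i);return cv2.resize(i[y:y+sy,x:x+sx],(400,300),interpolation=cv2.INTER_CUBIC)
top=np.hstack([c("scene",310,130,0,120,90),c("side",300,130,0,120,90)])
cv2.imwrite("pics/pre.png",np.vstack([top,cv2.resize(w[120:345,20:620],(800,300))]))
E
```

```text
pos [ 0.4429 -0.117   0.4284] yaw -0.20369516430634632 f [ 0.4361 -0.0242 -5.7547] m [-0.122   0.0941  0.0054] op 0.011067495819648042 13.7
pre [ 0.4427 -0.1168  0.    ] tool units [ 0.003  -0.0071  0.    ]
seat [ 0.5583 -0.1409  0.    ] tool units [-0.0021  3.9262 -0.0003]
mid in hook frame [-0.1198 -0.0001  0.2721]
[ 0.4429 -0.117   0.4284]
```

Emit:
servo_tool([
  [0,0.1,0,0,0,0],
  [0,0.2,0,0,0,0],
  [0,0.35,0,0,0,0],
  [0,0.4,0,0,0,0],
  [0,0.4,0,0,0,0],
  [0,0.35,0,0,0,0],
  [0,0.2,0,0,0,0],
  [0,0.1,0,0,0,0],
  [0,0,0,0,0,0],
  [0,0,0,0,0,0],
  [0,0,0,0,0,0],
])

```text
clock: 14.95
position: [0.5043, -0.1297, 0.4286]
eef_rot: [[0.203, 0.979, 0.0], [0.979, -0.203, 0.0], [0.0, 0.0, -1.0]]
ft_force: [-0.7, -0.3, -5.8]
opening: 0.0111
finger_force: 58.6
```

```bash
python3 go.py; python3 w.py wq; python3 - <<'E'
from workcell import get_image,arm
import pickle,cv2,numpy as np
w=cv2.imread("pics/wq.png")
i=cv2.cvtColor(get_image("side"),cv2.COLOR_RGB2BGR);j=cv2.cvtColor(get_image("scene"),cv2.COLOR_RGB2BGR)
c=lambda i,x,y:cv2.resize(i[y:y+80,x:x+80],(240,240),interpolation=cv2.INTER_CUBIC)
A=cv2.resize(w[120:420,260:640],(760,600))
A=np.hstack([cv2.resize(w[100:400,270:640],(555,450))])
o=np.zeros((600,800,3),np.uint8);o[:450,:555]=A;o[:240,557:797]=c(i,310,140);o[245:485,557:797]=c(j,320,140)
cv2.imwrite("pics/pre.png",o)
E
```

```text
pos [ 0.5043 -0.1297  0.4286] yaw -0.20407622880759638 f [-0.7094 -0.276  -5.8333] m [-0.1427  0.0319 -0.0194] op 0.011149296708612656 14.95
pre [ 0.4427 -0.1168  0.    ] tool units [ 0.0023 -2.098  -0.0003]
seat [ 0.5583 -0.1409  0.    ] tool units [-0.0013  1.8353  0.0002]
mid in hook frame [-0.0571 -0.      0.2723]
[ 0.5043 -0.1297  0.4286]
```

View pics/pre.png

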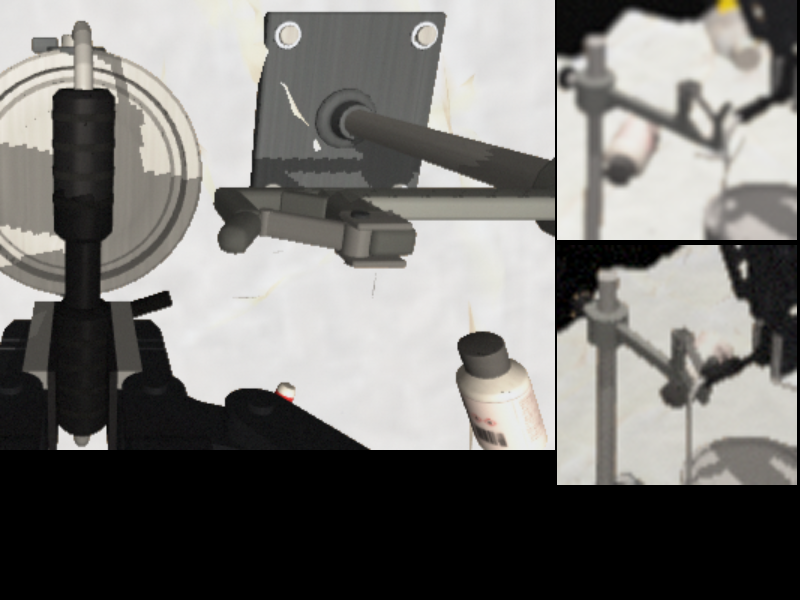

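Emit:
servo_tool([
  [0,0.1,0,0,0,0],
  [0,0.2,0,0,0,0],
  [0,0.3,0,0,0,0],
  [0,0.35,0,0,0,0],
  [0,0.35,0,0,0,0],
  [0,0.3,0,0,0,0],
  [0,0.2,0,0,0,0],
  [0,0.1,0,0,0,0],
  [0,0,0,0,0,0],
  [0,0,0,0,0,0],
  [0,0,0,0,0,0],
])

```text
clock: 16.2
position: [0.5602, -0.1412, 0.4286]
eef_rot: [[0.203, 0.979, 0.0], [0.979, -0.203, 0.0], [0.0, 0.0, -1.0]]
ft_force: [-0.1, -0.8, -5.4]
opening: 0.0109
finger_force: 58.5
```

Emit:
servo_tool([
  [0,0,0.1,0,0,0],
  [0,0,0.1,0,0,0],
  [0,0,0.1,0,0,0],
  [0,0,0.08,0,0,0],
  [0,0,0.05,0,0,0],
  [0,0,0,0,0,0],
  [0,0,0,0,0,0],
])

```text
clock: 16.9
position: [0.5604, -0.1413, 0.4156]
eef_rot: [[0.203, 0.979, 0.0], [0.979, -0.203, 0.0], [0.0, 0.0, -1.0]]
ft_force: [0.7, 0.5, -3.6]
opening: 0.0108
finger_force: 58.6
```

```bash
python3 go.py
```

```text
pos [ 0.5604 -0.1413  0.4156] yaw -0.20412901270634112 f [ 0.6946  0.4854 -3.633 ] m [-0.1374  0.0443  0.0237] op 0.010813197782816248 16.9
pre [ 0.4427 -0.1168  0.    ] tool units [ 0.0041 -4.008  -0.0004]
seat [ 0.5583 -0.1409  0.    ] tool units [ 0.0007 -0.0747 -0.    ]
mid in hook frame [ 0.0002 -0.      0.2593]
```

Emit:
servo_tool([
  [0,0,0.03,0,0,0],
  [0,0,0.03,0,0,0],
  [0,0,0.03,0,0,0],
  [0,0,0,0,0,0],
])

```text
clock: 17.3
position: [0.5604, -0.1413, 0.4126]
eef_rot: [[0.203, 0.979, -0.0], [0.979, -0.203, 0.0], [0.0, -0.0, -1.0]]
ft_force: [0.8, -0.5, -7.1]
opening: 0.0108
finger_force: 58.6
```

Emit:
servo_tool([
  [0,0,0.03,0,0,0],
  [0,0,0.03,0,0,0],
  [0,0,0.03,0,0,0],
  [0,0,0.03,0,0,0],
  [0,0,0,0,0,0],
])

```text
clock: 17.8
position: [0.5604, -0.1413, 0.409]
eef_rot: [[0.203, 0.979, -0.0], [0.979, -0.203, 0.0], [0.0, -0.0, -1.0]]
ft_force: [0.2, -0.5, -5.9]
opening: 0.0107
finger_force: 58.6
```

Emit:
servo_tool([
  [0,0,0.03,0,0,0],
  [0,0,0.03,0,0,0],
  [0,0,0.03,0,0,0],
  [0,0,0,0,0,0],
])

```text
clock: 18.2
position: [0.5604, -0.1413, 0.4064]
eef_rot: [[0.203, 0.979, -0.0], [0.979, -0.203, 0.0], [0.0, -0.0, -1.0]]
ft_force: [-0.2, 0.2, -5.5]
opening: 0.0109
finger_force: 58.6
```

Emit:
servo_tool([
  [0,0,0.03,0,0,0],
  [0,0,0.03,0,0,0],
  [0,0,0.03,0,0,0],
  [0,0,0,0,0,0],
])

```text
clock: 18.6
position: [0.5604, -0.1413, 0.4038]
eef_rot: [[0.203, 0.979, -0.0], [0.979, -0.203, 0.0], [0.0, -0.0, -1.0]]
ft_force: [-0.6, 0.5, -4.7]
opening: 0.011
finger_force: 58.6
```

Emit:
servo_tool([
  [0,0,0.03,0,0,0],
  [0,0,0.03,0,0,0],
  [0,0,0.03,0,0,0],
  [0,0,0,0,0,0],
])

```text
clock: 19.0
position: [0.5604, -0.1413, 0.4012]
eef_rot: [[0.203, 0.979, 0.0], [0.979, -0.203, 0.0], [0.0, 0.0, -1.0]]
ft_force: [-1.4, 0.9, 1.4]
opening: 0.0109
finger_force: 59.2
```

Emit:
servo_tool([
  [0,0,0.03,0,0,0],
  [0,0,0.02,0,0,0],
  [0,0,0,0,0,0],
])

```text
clock: 19.3
position: [0.5604, -0.1413, 0.3994]
eef_rot: [[0.203, 0.979, -0.001], [0.979, -0.203, 0.0], [0.0, -0.001, -1.0]]
ft_force: [-3.8, 0.9, 1.0]
opening: 0.0109
finger_force: 59.2
```

Emit:
servo_tool([
  [0,0,0.03,0,0,0],
  [0,0,0.02,0,0,0],
  [0,0,0,0,0,0],
])

```text
clock: 19.6
position: [0.5604, -0.1413, 0.3979]
eef_rot: [[0.203, 0.979, -0.0], [0.979, -0.203, 0.0], [0.0, -0.0, -1.0]]
ft_force: [-2.6, 1.1, 1.2]
opening: 0.0109
finger_force: 59.2
```

Emit:
servo_tool([
  [0,0,0.03,0,0,0],
  [0,0,0.03,0,0,0],
  [0,0,0.03,0,0,0],
  [0,0,0,0,0,0],
])

```text
clock: 20.0
position: [0.5604, -0.1413, 0.3952]
eef_rot: [[0.203, 0.979, -0.0], [0.979, -0.203, 0.0], [0.0, -0.0, -1.0]]
ft_force: [-3.9, 0.6, 0.9]
opening: 0.0109
finger_force: 59.2
```

Emit:
servo_tool([
  [0,0,0.03,0,0,0],
  [0,0,0.03,0,0,0],
  [0,0,0.03,0,0,0],
  [0,0,0,0,0,0],
])

```text
clock: 20.4
position: [0.5604, -0.1413, 0.3925]
eef_rot: [[0.203, 0.979, -0.0], [0.979, -0.203, 0.0], [0.0, -0.0, -1.0]]
ft_force: [-4.9, 1.8, -1.1]
opening: 0.011
finger_force: 59.1
```

Emit:
servo_tool([
  [0,-0.03,0.03,0,0,0],
  [0,-0.02,0.03,0,0,0],
  [0,0,0.03,0,0,0],
  [0,0,0.03,0,0,0],
  [0,0,0,0,0,0],
])

```text
clock: 20.9
position: [0.559, -0.141, 0.389]
eef_rot: [[0.203, 0.979, -0.0], [0.979, -0.203, 0.0], [0.0, -0.0, -1.0]]
ft_force: [-4.8, 0.9, -0.4]
opening: 0.0111
finger_force: 59.1
```

Emit:
servo_tool([
  [0,0,0.03,0,0,0],
  [0,0,0.03,0,0,0],
  [0,0,0.03,0,0,0],
  [0,0,0,0,0,0],
])

```text
clock: 21.3
position: [0.5589, -0.141, 0.386]
eef_rot: [[0.203, 0.979, -0.001], [0.979, -0.203, 0.0], [0.0, -0.001, -1.0]]
ft_force: [-4.9, 1.6, -2.8]
opening: 0.011
finger_force: 58.9
```

Emit:
servo_tool([
  [0,0,0.03,0,0,0],
  [0,0,0.03,0,0,0],
  [0,0,0.03,0,0,0],
  [0,0,0.03,0,0,0],
  [0,0,0,0,0,0],
])

```text
clock: 21.8
position: [0.5591, -0.1411, 0.3823]
eef_rot: [[0.203, 0.979, -0.0], [0.979, -0.203, 0.0], [0.0, -0.0, -1.0]]
ft_force: [-1.0, -0.7, -6.3]
opening: 0.0112
finger_force: 58.8
```

Emit:
servo_tool([
  [0,0,0.03,0,0,0],
  [0,0,0.03,0,0,0],
  [0,0,0.03,0,0,0],
  [0,0,0,0,0,0],
])

```text
clock: 22.2
position: [0.559, -0.141, 0.3799]
eef_rot: [[0.203, 0.979, -0.0], [0.979, -0.203, 0.0], [0.0, -0.0, -1.0]]
ft_force: [0.5, 0.1, -6.1]
opening: 0.0109
finger_force: 58.8
```

Emit:
servo_tool([
  [0,0,0.03,0,0,0],
  [0,0,0.03,0,0,0],
  [0,0,0,0,0,0],
])

```text
clock: 22.5
position: [0.5589, -0.141, 0.3782]
eef_rot: [[0.203, 0.979, -0.0], [0.979, -0.203, 0.0], [0.0, -0.0, -1.0]]
ft_force: [-0.3, 0.1, -5.7]
opening: 0.011
finger_force: 58.8
```

Emit:
servo_tool([
  [0,0,0.03,0,0,0],
  [0,0,0.03,0,0,0],
  [0,0,0,0,0,0],
])

```text
clock: 22.8
position: [0.559, -0.1411, 0.3766]
eef_rot: [[0.203, 0.979, 0.0], [0.979, -0.203, 0.0], [0.0, 0.0, -1.0]]
ft_force: [-0.1, -0.2, -2.9]
opening: 0.0109
finger_force: 59.0
```

Emit:
servo_tool([
  [0,0,0.02,0,0,0],
  [0,0,0,0,0,0],
  [0,0,0,0,0,0],
])

```text
clock: 23.1
position: [0.559, -0.141, 0.3762]
eef_rot: [[0.203, 0.979, 0.001], [0.979, -0.203, -0.0], [-0.0, 0.001, -1.0]]
ft_force: [0.1, 0.1, 0.8]
opening: 0.0111
finger_force: 59.4
```

Emit:
servo_tool([
  [0,0,0,0,0,0],
  [0,0,0,0,0,0],
  [0,0,0,0,0,0],
  [0,0,0,0,0,0],
  [0,0,0,0,0,0],
  [0,0,0,0,0,0],
], jaw=40)

```text
clock: 23.7
position: [0.559, -0.141, 0.3759]
eef_rot: [[0.203, 0.979, -0.0], [0.979, -0.203, 0.0], [0.0, -0.0, -1.0]]
ft_force: [-0.5, -0.2, -0.4]
opening: 0.0401
finger_force: 0.0
```

Emit:
servo_tool([
  [0,0,-0.2,0,0,0],
  [0,0,-0.3,0,0,0],
  [0,0,-0.5,0,0,0],
  [0,0,-0.7,0,0,0],
  [0,0,-1,0,0,0],
  [0,0,-1,0,0,0],
  [-0.5,0,-0.5,0,0,0],
  [-0.5,0,0,0,0,0],
  [0,0,0,0,0,0],
  [0,0,0,0,0,0],
  [0,0,0,0,0,0],
  [0,0,0,0,0,0],
])

```text
clock: 24.9
position: [0.553, -0.17, 0.5015]
eef_rot: [[0.202, 0.979, -0.001], [0.979, -0.202, 0.001], [0.0, -0.001, -1.0]]
ft_force: [0.3, 0.9, -0.0]
opening: 0.0399
finger_force: 0.0
```

Emit:
servo_tool([
  [0,0,0,0,0,0],
  [0,0,0,0,0,0],
  [0,0,0,0,0,0],
  [0,0,0,0,0,0],
  [0,0,0,0,0,0],
  [0,0,0,0,0,0],
  [0,0,0,0,0,0],
  [0,0,0,0,0,0],
  [0,0,0,0,0,0],
  [0,0,0,0,0,0],
  [0,0,0,0,0,0],
  [0,0,0,0,0,0],
])

```text
clock: 26.1
position: [0.5529, -0.1704, 0.5019]
eef_rot: [[0.203, 0.979, -0.0], [0.979, -0.203, 0.0], [0.0, -0.0, -1.0]]
ft_force: [0.0, -0.1, 0.2]
opening: 0.0398
finger_force: 0.0
```

```bash
cat > chk.py <<'E'
from h import *
from workcell import get_image
p=camera_params("wrist");ims=[get_image("wrist").astype(int) for _ in range(8)]
print("motion",[int((abs(i-ims[0]).max(2)>25).sum()) for i in ims[1:]])
hf=np.array([.5653,-.1168,0]);S=R2(-.205);g=ims[0].mean(2)
for x in(-.02,-.014,-.008,-.002,.004,.010,.016,.022):   # brightness across barrel halves
    r=[]
    for y in(-.03,.03):
        u,v=proj("",hf+S@[x,y,.2205],p)[0];r.append((round(u),round(v),round(g[int(round(v)),int(round(u))]) if 0<=u<639 and 0<=v<479 else None))
    print(x,r)
E
python3 chk.py
```

```text
motion [7, 12, 11, 13, 12, 12, 12]
-0.02 [(294, 207, 205), (292, 107, 201)]
-0.014 [(303, 207, 204), (302, 107, 202)]
-0.008 [(313, 207, 209), (312, 107, 209)]
-0.002 [(322, 207, 20), (322, 107, 44)]
0.004 [(331, 207, 12), (332, 107, 21)]
0.01 [(341, 207, 207), (342, 107, 95)]
0.016 [(350, 207, 202), (352, 107, 127)]
0.022 [(360, 207, 203), (362, 107, 201)]
```

```bash
python3 - <<'E'
from h import *
from workcell import get_image
p=camera_params("wrist");g=get_image("wrist").mean(2)
hf=np.array([.5653,-.1168,0]);S=R2(-.205)
for x in np.arange(-.012,.016,.004):
    z=.2165+.027+(x+.008)/.023*.007
    print(round(x,3),[round(g[int(round(v)),int(round(u))]) for y in(-.010,-.006,-.003,-.0015,0,.0015,.003,.006,.010) for u,v in [proj("",hf+S@[x,y,z],p)[0]]])
E
```

```text
-0.012 [198, 199, 72, 74, 82, 82, 78, 188, 191]
-0.008 [201, 201, 200, 61, 72, 77, 74, 85, 198]
-0.004 [25, 21, 143, 152, 156, 158, 155, 40, 20]
0.0 [46, 20, 51, 154, 158, 157, 156, 48, 14]
0.004 [21, 14, 118, 153, 157, 158, 157, 112, 52]
0.008 [111, 114, 94, 154, 156, 158, 157, 100, 115]
0.012 [114, 109, 99, 105, 100, 98, 97, 66, 114]
```

The samples show a bright steel flap running unbroken from riser to nose above the dark waist, so the keeper is shut and the tin is still.

```bash
python3 -c "
from workcell import ticket
print(ticket.close_job())"
```

```text
the job is handed in; nothing more can be done
None
```

The tin hangs from the hook, still and with the keeper shut over the grip's waist by image samples and force readings, the arm is clear of it, and the job was handed in at about 27 s; no verdict came back.

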